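# Fit fresh battery packs in the desk backup unit

## Task

Fit the fresh battery packs: lift the backup unit's red bolt handle out of its notch and draw the bolt fully back, turn both yellow-studded buttons aside, lift out the blue panel and lay it flat on the black mat. Stand every pack from the desk upright and flat on the compartment floor, one to a bay. Then put the panel back flush in its frame and turn both buttons fully back across its edges, leaving the bolt drawn and the mouse, note block and twine cone undisturbed.

Things in the scene. Friction and masses are not known exactly. Their poses are not given: they have to be found in the camera images.
- unit: Low grey backup power unit, fixed, 212 x 254 x 80 mm high. Origin on the desk under the centre of its compartment; y along its long side; casing x -127..+85, y -127..+127 mm. Compartment mouth 110 (x) x 180 (y), floor at z = 8. The bolt lies along x on the -x margin at y = 0 between steel cheeks (y -11..+13, up to z = 104); a turn button sits on each y margin.
- bolt_rod (a joint): Barrel bolt, steel rod 10 mm thick on the unit's line y = 0, z = 92 mm. Slide in m: 0 = shut, 16 mm over the panel's strike (starts 0 to 0.003); grows towards the unit's -x as it is drawn; stop at 0.042; the panel is free of it past 0.018. Stays where left; 1 N friction.
- bolt_handle (a joint): Bolt handle, turning about the bolt's axis, 40 mm from axis to knob centre. Rad: 0 = lying in the notch of the +y cheek, leaning 50 degrees from vertical towards the unit's +y (starts 0 to 0.1); 0.87 = upright; stop at 1.1. Below about 0.55 the cheek keeps the bolt from sliding. Stays where left (light friction).
- bolt_knob (a point): Centre of the handle's red knob, a cylinder 14 mm long (along the unit's x), 14 mm in diameter. In the notch with the bolt shut it is at x = -90, y = 31, z = 118 mm of the unit; upright, y = 0, z = 132. It moves with the bolt. Pinched on its flat ends it can turn in the grip.
- button_left (a joint): Turn button on the unit's +y margin: brass bar 12 x 38 mm, 2 mm over the casing, pivot at x = 0, y = +110 mm of the unit. Rad: 0 = pointing to -y across the panel's edge (starts 0 to 0.25); grows anticlockwise seen from above; at 1.57 its stud end points to the unit's +x and the panel is free (from 1.35); stop at 1.7. Stays where left; 0.03 N m friction.
- button_right (a joint): The same on the -y margin, pivot at x = 0, y = -110 mm of the unit. 0 = bar pointing to +y across the panel's edge, grows anticlockwise seen from above; at 1.57 its stud end points to the unit's -x; stop at 1.7.
- stud_left (a point): On the yellow round stud of button_left: 22 mm from the pivot, 12 mm in diameter, from z = 88 to 107 mm of the unit; this point is on its axis at z = 98. Can be pinched or pushed; it turns in the grip.
- stud_right (a point): The same stud of button_right.
- panel: Blue loose panel, 116 (x) x 186 (y) x 8 mm, 0.25 kg, origin: centre of its underside. Steel strike, 22 x 24, 6 mm high, on top at the middle of its -x edge. Black bridge handle on top at its centre: bar 12 mm wide (x), 60 long (y), from z = 28 to 42 mm, on two end posts. Turned end for end it fits its recess too.
- mat: Black rubber mat fixed on the desk, 170 (x) x 240 (y) x 3 mm, origin: centre of its underside. Place for the panel, long side along long side.
- pack1: Battery pack (absent in some runs), dark, green band, 70 (x) x 40 (y) x 28 mm high, 0.17 to 0.35 kg, with an orange upright grip fin on top at the middle: 44 mm long (x), 12 mm wide (y), from z = 28 to 52 mm. Origin at the centre of its underside. In a bay it lies with its x along the unit's x, either way round.
- pack2: Battery pack (absent in some runs), dark, green band, 70 (x) x 40 (y) x 28 mm high, 0.17 to 0.35 kg, with an orange upright grip fin on top at the middle: 44 mm long (x), 12 mm wide (y), from z = 28 to 52 mm. Origin at the centre of its underside. In a bay it lies with its x along the unit's x, either way round.
- pack3: Battery pack (absent in some runs), dark, green band, 70 (x) x 40 (y) x 28 mm high, 0.17 to 0.35 kg, with an orange upright grip fin on top at the middle: 44 mm long (x), 12 mm wide (y), from z = 28 to 52 mm. Origin at the centre of its underside. In a bay it lies with its x along the unit's x, either way round.
- seat (a point): Centre of the unit's panel recess, on its ledge, where the panel's origin lies when seated: z = 72 mm over the unit's origin. Recess 124 (x) x 194 (y) x 8 mm deep: 4 mm play all round the panel, its top then flush with the casing (z = 80).
- bay_left (a point): Centre of the floor of a bay, at y = +60 mm, z = 8 mm of the unit. Three bays side by side along y, each 110 mm long (x) and at least 55 mm wide, parted by ribs 3 mm thick and 10 mm high at y = -29 and +29; one pack each.
- bay_middle (a point): Centre of the floor of a bay, at y = 0 mm, z = 8 mm of the unit. Three bays side by side along y, each 110 mm long (x) and at least 55 mm wide, parted by ribs 3 mm thick and 10 mm high at y = -29 and +29; one pack each.
- bay_right (a point): Centre of the floor of a bay, at y = -60 mm, z = 8 mm of the unit. Three bays side by side along y, each 110 mm long (x) and at least 55 mm wide, parted by ribs 3 mm thick and 10 mm high at y = -29 and +29; one pack each.
- mouse: Bystander: black computer mouse, 108 x 60 x 34 mm, origin at the centre of its underside.
- notes: Bystander: block of sticky notes, 76 x 76 x 34 mm, origin at the centre of its underside.
- twine: Bystander: cone of twine, 72 mm across the foot, 150 mm high, origin at the centre of its foot.
There are look-alikes about, which are no part of the job. Leave any pink look-alike of the pack1 alone.

How it is judged:
On the way, in this order (a step that is already met when the one before it is completed fails the run):
1. the bolt is drawn back (value of joint bolt_rod above 0.03 m), for 0.2 s.
2. both buttons are turned aside and the panel lies flat on the mat (value of joint each of button_left, button_right above 1.2 rad and horizontal distance between panel and mat below 0.05 m and z of panel in the frame of mat between 0 and 0.008 m and angle between panel's own z axis and vertical below 0.06 rad), for 0.2 s.
3. every pack stands flat on the compartment's floor, with the panel still off (z of each of pack1, pack2, pack3 in the frame of unit below 0.013 m and horizontal distance between each of pack1, pack2, pack3 and unit below 0.1 m and angle between each of pack1, pack2, pack3's own z axis and vertical below 0.12 rad and horizontal distance between panel and unit above 0.2 m), for 0.2 s.
At the end, for the whole second after the job is handed in: Every pack stands on the compartment floor (within 5 mm, tilt under 0.12 rad); the panel rests in its recess (within 3.5 mm of flush, 10 mm of centre, tilt under 0.04 rad); both buttons within 0.35 rad of straight across its edge; bolt drawn back 25 mm or more (z of each of pack1, pack2, pack3 in the frame of unit below 0.013 m and horizontal distance between each of pack1, pack2, pack3 and unit below 0.1 m and angle between each of pack1, pack2, pack3's own z axis and vertical below 0.12 rad and z of panel in the frame of unit between 0.068 and 0.0755 m and horizontal distance between panel and unit below 0.01 m and angle between panel's own z axis and vertical below 0.04 rad and value of joint each of button_left, button_right below 0.35 rad and value of joint bolt_rod above 0.025 m and linear speed of panel below 0.02 m/s); the robot touches nothing.
It fails at once if the mouse is moved more than 30 mm (distance of mouse from where it was at the start of the episode above 0.03 m).
It fails at once if the note block is moved more than 30 mm (distance of notes from where it was at the start of the episode above 0.03 m).
It fails at once if the twine cone is moved more than 30 mm (distance of twine from where it was at the start of the episode above 0.03 m).
Of pack1, pack2, pack3 only 2 to 3 are there at a start; the rules pass over those that are not, and their reading is None.
At some moment in a run one of pack1, pack2, pack3 may be knocked a few centimetres aside while the robot is not near it.
It also fails if it takes over 210 s, if anything falls off the work surface, if the arm or the gripper's body presses on something with over 40 N, if the wrist force passes 120 N, or if a joint passes its speed limit or range.

## Robot

A 6-joint arm with a two-finger parallel gripper is mounted at the origin on the work surface. World frame = base frame: x ahead of the robot, y to its left, z up, the work surface at z = 0. Lengths are in m, angles in rad, forces in N, time in s.
With the tool pointing down it reaches from about 0.35 to 0.975 m from the base axis. Payload 7.1 kg.
Tool frame: the origin (TCP) lies midway between the tips of the shut fingers; the grasp point (between the pads) lies 19 mm behind it; z points along the fingers, x is the direction in which the jaws open and shut, and the axes are right-handed (so a half turn about z gives the same grasp; the last joint's range is limited). The gripper opens to 88 mm and grips with 3 to 60 N. Pads are 20 mm wide; open, the fingers measure 115 mm over their backs; the gripper's body (75 mm by 178 mm) begins 61 mm behind the grasp point.
Start: joints at [-1.34, 0.423, 1.63, -0, 1.089, -0.019], TCP at [0.155, -0.606, 0.223] pointing down, gripper open.
Joint ranges: [-3, 3], [-0.9, 2.11], [0.09, 2.58], [-1.31, 4.45], [0.11, 2.69], [-2.54, 2.54]. Speed limits (rad/s): [2.39, 2.39, 3.01, 3.14, 3.14, 3.14].

## Interface

Orientations are given as a unit quaternion [w, x, y, z].
In Python, from station import move_pose, movel, movej, command_gripper, wait, inverse_kinematics, read_camera, camera_info, MotionError, job_done, get_time, get_joint_pos, get_qvel, get_effort, get_tcp_pos, get_ee_rot, get_ft_force, get_ft_torque, get_grip_width gives the robot as it stands. Calls block until the motion is done:
- move_pose(position, orientation): joint-space move of the TCP to a pose.
- movel(position, frame=None, v=0.15, until_force=None): straight line of the TCP; frame=None keeps the orientation; v is the mean speed in m/s. With until_force (N) it stops when the force on the tool has changed by that much, and returns True; else False.
- movej(angles): joint-space move.
- command_gripper(opening): opening from 0.0 (shut) to 1.0 (fully open); the grip force is fixed at half the most; returns when the fingers have stopped.
- wait(seconds).
- inverse_kinematics(position, orientation): joint angles nearest the present ones, or None.
- read_camera(name): name is "side" or "top" or "wrist"; returns the picture (400x640x3 uint8, red, green, blue); there is no depth.
- camera_info(name): a dict with "intrinsics" (3x3 intrinsics, pixels), "dist" ([k1, k2, p1, p2, k3] as OpenCV has them; the pictures are not rectified), "T" (4x4, takes a point from camera to world coordinates); the wrist camera has in their place "tool_from_camera" (4x4, takes a point from camera to tool coordinates, whose origin is the TCP and whose axes are the tool frame's). Camera axes: x right, y up, looking along -z (the intrinsics and any distortion apply to the point x, -y, -z); pixel columns grow to the right and rows downward; lengths in m; the calibration is good to about 2 mm. A picture is of the moment at which its call begins: read the wrist's pose just before it. camera_info takes no time and is no camera call.
A pose or a line that the arm cannot do raises MotionError and nothing moves.
- job_done(): hands the job in, once; it reports no verdict.
Readings, each from a call of its own:
- get_time(): time.
- get_joint_pos(): joint angles.
- get_qvel(): joint speeds.
- get_effort(): joint torques, N m.
- get_tcp_pos(): TCP position.
- get_ee_rot(): TCP orientation.
- get_ft_force(): force on the tool from outside, world axes, zero at the start.
- get_ft_torque(): the same for the moment, N m.
- get_grip_width(): opening from 0.0 (shut) to 1.0 (fully open).
Only numpy, scipy, OpenCV 4.12 (cv2) and the standard library are available. Lean on these libraries where they do the work, as an engineer would, in place of code of your own. Each camera call takes 0.05 s, during which the arm holds its last target. There are 200 camera calls.

## Working session

There is one attempt and no reset: what is moved stays moved. The work goes in short steps, each a Python script; the robot and the scene stay as the last script left them, time stands still between calls to the robot, and variables do not carry over. Pictures are saved under pics/ and viewed, about 12 in all and at most 16, crops included, and the job is handed in when it is done.

```bash
ls; mkdir -p pics; python3 - <<'E'
from station import *
import cv2
for n in("top","side"):
    cv2.imwrite(f"pics/{n}0.png",cv2.resize(read_camera(n)[:,:,::-1],(800,500)))
    i=camera_info(n);print(n,i)
print(camera_info("wrist"),get_time(),get_ee_rot())
E
```

```text
pics
top {'intrinsics': array([[384.88665819,   0.        , 315.97201177],
       [  0.        , 384.88665819, 197.02293939],
       [  0.        ,   0.        ,   1.        ]]), 'dist': array([-0.04399356,  0.        ,  0.        ,  0.        ,  0.        ]), 'T': array([[ 0.0028741 ,  0.99395545, -0.10974658,  0.49628372],
       [-0.99999408,  0.00306436,  0.00156508, -0.01420167],
       [ 0.00189192,  0.10974144,  0.99395837,  1.12877197],
       [ 0.        ,  0.        ,  0.        ,  1.        ]])}
side {'intrinsics': array([[505.57235378,   0.        , 322.03060684],
       [  0.        , 505.57235378, 208.33934723],
       [  0.        ,   0.        ,   1.        ]]), 'dist': array([0.0138309, 0.       , 0.       , 0.       , 0.       ]), 'T': array([[-0.99729327,  0.02531557, -0.06903079,  0.51129302],
       [-0.07111133, -0.57074455,  0.81804268,  1.07040778],
       [-0.01868973,  0.82073734,  0.57099993,  0.86587504],
       [ 0.        ,  0.        ,  0.        ,  1.        ]])}
{'intrinsics': array([[355.78004251,   0.        , 319.87621077],
       [  0.        , 355.78004251, 195.32620358],
       [  0.        ,   0.        ,   1.        ]]), 'dist': array([0.01241651, 0.        , 0.        , 0.        , 0.        ]), 'tool_from_camera': array([[ 9.99999409e-01,  3.46356488e-04, -1.03075848e-03,
        -6.05813233e-04],
       [ 2.21244123e-05, -9.54200684e-01, -2.99167268e-01,
        -8.14977836e-02],
       [-1.08716897e-03,  2.99167068e-01, -9.54200128e-01,
        -1.61218661e-01],
       [ 0.00000000e+00,  0.00000000e+00,  0.00000000e+00,
         1.00000000e+00]])} 0.1 [-4.20778913e-04  7.89684188e-01 -6.13513218e-01 -4.86782023e-04]
```

View pics/top0.png

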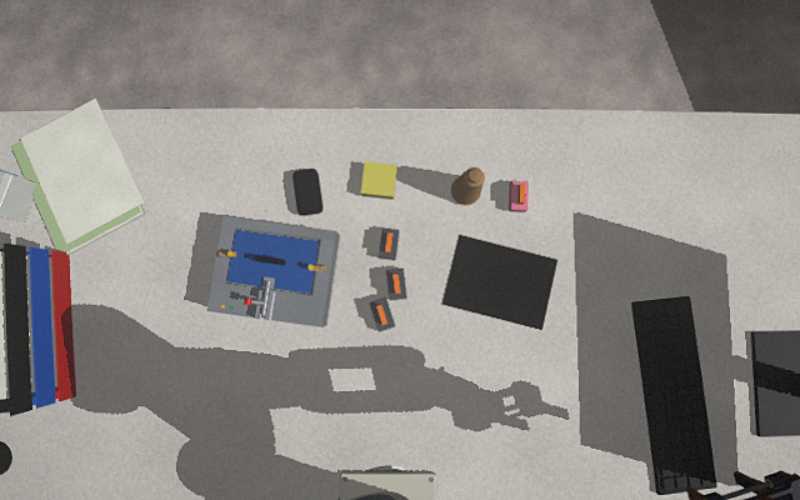

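View pics/side0.png

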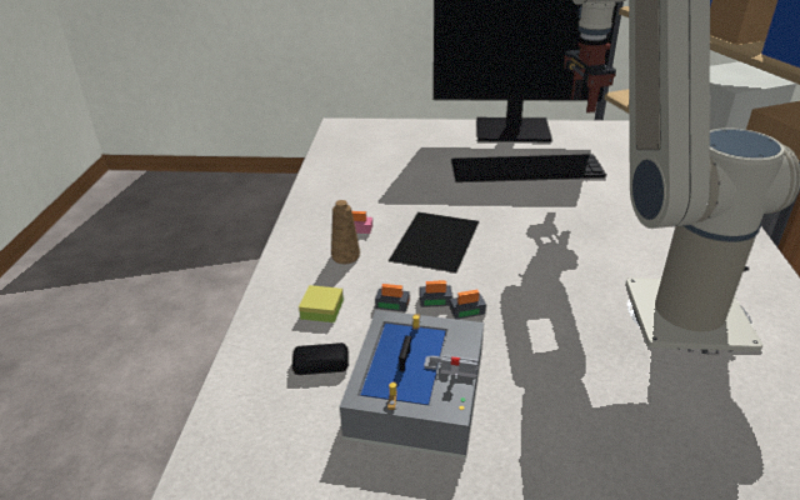

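```bash
cat >lib.py <<'E'
from station import *
import numpy as np, cv2
from scipy.spatial.transform import Rotation as R
from scipy.optimize import least_squares
def q2R(q): return R.from_quat([q[1],q[2],q[3],q[0]])
def camT(n):
    i=camera_info(n)
    if n!="wrist": return i,np.array(i["T"])
    T=np.eye(4);T[:3,:3]=q2R(get_ee_rot()).as_matrix();T[:3,3]=get_tcp_pos()
    return i,T@i["tool_from_camera"]
def proj(P,c):
    i,T=c;P=np.atleast_2d(P);p=(P-T[:3,3])@T[:3,:3]*[1,-1,-1]
    return cv2.projectPoints(p.reshape(-1,1,3),np.zeros(3),np.zeros(3),i["intrinsics"],i["dist"])[0].reshape(-1,2)
def back(px,z,c):
    i,T=c;u=cv2.undistortPoints(np.array(px,float).reshape(-1,1,2),i["intrinsics"],i["dist"]).reshape(-1,2)
    d=np.c_[u[:,0],-u[:,1],-np.ones(len(u))]@T[:3,:3].T
    return (T[:3,3]+d*((z-T[2,3])/d[:,2])[:,None])
def w(pose,P):
    x,y,a=pose;P=np.atleast_2d(np.array(P,float));c,s=np.cos(a),np.sin(a)
    return np.c_[x+c*P[:,0]-s*P[:,1],y+s*P[:,0]+c*P[:,1],P[:,2]]
def fit(obs,p0):  # obs: list of (cam, pts3 local, px)
    f=lambda p:np.concatenate([(proj(w(p,P),c)-px).ravel() for c,P,px in obs])
    r=least_squares(f,p0,x_scale=[.01,.01,.05],loss="soft_l1");return r.x,f(r.x).reshape(-1,2)
def quat(jaw):  # tool down, jaw (tool x) along world angle jaw
    c,s=np.cos(jaw),np.sin(jaw)
    q=R.from_matrix(np.array([[c,s,0],[s,-c,0],[0,0,-1]]).T).as_quat();return [q[3],q[0],q[1],q[2]]
def rects(img,lo,hi,z,c,amin=30):
    m=cv2.inRange(cv2.cvtColor(img,cv2.COLOR_RGB2HSV),lo,hi);out=[]
    for k in cv2.findContours(m,cv2.RETR_EXTERNAL,cv2.CHAIN_APPROX_NONE)[0]:
        if cv2.contourArea(k)>amin:
            b=back(k.reshape(-1,2),z,c)[:,:2];(x,y),(a,h),t=cv2.minAreaRect((b*1000).astype(np.float32))
            if a<h:a,h,t=h,a,t+90
            out.append((x/1000,y/1000,np.radians((t+90)%180-90),a,h))
    return out
ORANGE=((5,150,120),(20,255,255))
E
python3 - <<'E'
from lib import *
t=camT("top");s=camT("side");img=read_camera("top")
C=np.array([[85,127,80],[85,-127,80],[-127,-127,80],[-127,127,80]])/1000
a=np.array([[215,213],[339,232],[326,326],[208,308]])/1.25
b=np.array([[342,408],[376,313],[483,322],[467,420]])/1.25
for o in([(t,C,a)],[(s,C,b)],[(t,C,a),(s,C,b)]):
    p,r=fit(o,[.5,.2,0]);print(p.round(4),r.round(1).tolist())
print("mat",back(np.array([[459,236],[557,260],[542,328],[443,303]])/1.25,.003,t).round(4).tolist())
for r in rects(img,*ORANGE,.052,t,15):print(np.round(r,3))
for n,z,u in(("mouse",.03,(308,191)),("notes",.034,(380,179)),("twine",.0,(464,196)),("pink",.03,(519,195))):print(n,back(np.array([u])/1.25,z,t).round(3))
E
```

```text
[ 0.582   0.2462 -0.1435] [[8.8, 0.4], [-0.3, -1.7], [-2.3, 0.1], [0.3, 0.4]]
[ 0.5784  0.2525 -0.1142] [[-1.0, -0.4], [-0.9, -2.4], [0.4, -0.4], [2.7, 3.8]]
[ 0.5805  0.2484 -0.1296] [[7.4, 1.5], [-1.4, -1.8], [-2.4, 0.2], [-0.1, 1.7], [-2.4, -2.5], [-0.7, -3.7], [0.2, -0.9], [0.6, 2.7]]
mat [[0.6455, -0.1672, 0.003], [0.5892, -0.3985, 0.003], [0.4305, -0.3583, 0.003], [0.4881, -0.1281, 0.003]]
[4.6400e-01 1.4000e-02 3.3000e-01 4.3589e+01 1.2274e+01]
[ 5.320e-01 -1.800e-02  1.130e-01  4.308e+01  1.173e+01]
[ 0.625 -0.    -0.106 43.53  12.127]
[ 7.4000e-01 -3.0600e-01 -2.9000e-02  4.1186e+01  8.6570e+00]
mouse [[0.747 0.187 0.03 ]]
notes [[0.775 0.019 0.034]]
twine [[ 0.742 -0.181  0.   ]]
pink [[ 0.739 -0.305  0.03 ]]
```

```bash
python3 - <<'E'
from lib import *
move_pose([.52,.25,.29],quat(-.14+np.pi/2)) 
wait(.3)
c=camT("wrist");img=read_camera("wrist")
import pickle;pickle.dump((c,img),open("w1.pkl","wb"))
cv2.imwrite("pics/w1.png",cv2.resize(img[:,:,::-1],(800,500)));print(get_tcp_pos(),get_joint_pos(),get_time())
E
```

```text
[0.52008955 0.24985136 0.2899917 ] [ 4.27237092e-01  2.81496404e-01  1.67374243e+00 -3.46129802e-05
  1.18634432e+00 -1.00327149e+00] 3.7583
```

View pics/w1.png

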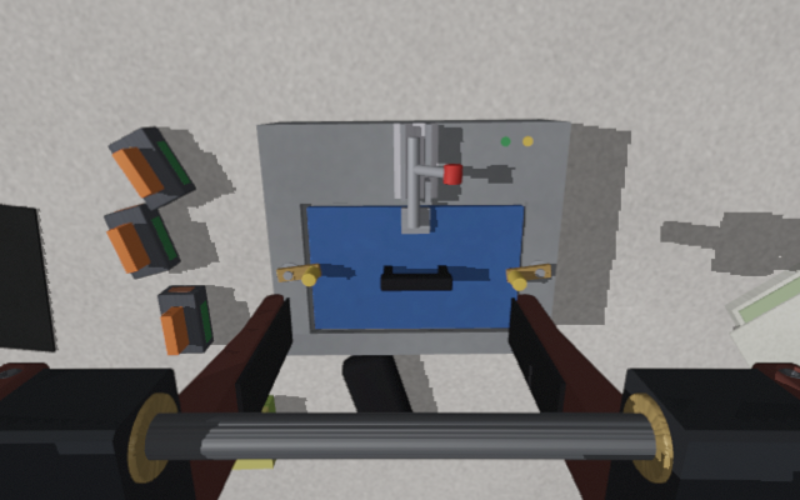

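```bash
python3 - <<'E'
from lib import *
import pickle
c,img=pickle.load(open("w1.pkl","rb"))
C=np.array([[-127,-127,80],[-127,127,80],[85,127,80],[85,-127,80]])/1000
px=np.array([[258,125],[570,122],[553,354],[281,354]])/1.25
p,r=fit([(c,C,px)],[.58,.248,-.14]);print(p.round(4),r.round(1).tolist())
P=np.array([[-58,-93,80],[-58,93,80],[58,93,80],[58,-93,80]])/1000
pp,r=fit([(c,P,np.array([[308,206],[523,206],[522,330],[312,331]])/1.25)],p);print("panel",pp.round(4),r.round(1).tolist())
def loc(q,pt):
    d=q[:,:2]-p[:2];cs,s=np.cos(p[2]),np.sin(p[2]);return (d@np.array([[cs,-s],[s,cs]])*1000).round(1)
print("knob",loc(back(np.array([[454,174]])/1.25,.118,c),p),"studs R,L",loc(back(np.array([[309,280],[520,285]])/1.25,.107,c),p))
print("handle top ends",loc(back(np.array([[382,283],[452,283]])/1.25,.114,c),p))
v=img.copy()
L=lambda Q,col:[cv2.polylines(v,[np.int32(proj(w(p,Q),c)*16)],True,col,1,cv2.LINE_AA,4)]
L(C,(255,0,0));L(np.array([[-62,-97,80],[-62,97,80],[62,97,80],[62,-97,80]])/1000,(255,255,0));
C0=C*[1,1,0];L(C0,(0,255,0))
cv2.imwrite("pics/w1o.png",cv2.resize(v[80:300,190:480,::-1],None,fx=2.7,fy=2.7,interpolation=2))
E
```

```text
[ 0.5794  0.255  -0.1306] [[-0.4, -0.1], [2.7, -0.3], [-3.0, -0.2], [0.2, 1.5]]
panel [ 0.5793  0.255  -0.1378] [[-1.2, 1.1], [1.5, 0.6], [-5.9, -0.9], [2.2, -1.4]]
knob [[-91.8  27.8]] studs R,L [[ -3.1 -89.2]
 [  3.1  86.7]]
handle top ends [[ -2.7 -28.2]
 [ -2.2  29.1]]
```

View pics/w1o.png

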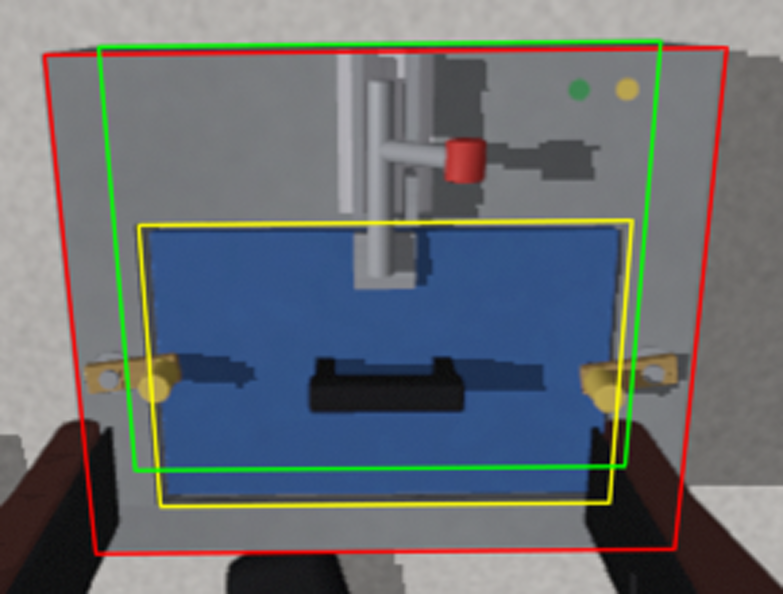

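```bash
cat >>lib.py <<'E'
UP=np.array([.5794,.255,-.134])
def U(x,y,z): return w(UP,[x/1000,y/1000,z/1000])[0]
def grip_mm(m): command_gripper(m/88)
E
python3 - <<'E'
from lib import *
q=quat(UP[2]);D=12
grip_mm(44)
move_pose(U(-91.5,28,190),q)
print(movel(U(-91.5,28,120.5-D),v=.08,until_force=8),get_tcp_pos()-U(-91.5,28,120.5-D))
grip_mm(0);print("w",get_grip_width()*88,get_ft_force().round(1))
t0=np.radians(50)-.1
for t in np.linspace(t0,-.03,8)[1:]:
    movel(U(-91.5,40*np.sin(t),92+40*np.cos(t)-D),v=.05)
print(get_grip_width()*88,get_ft_force().round(1))
movel(U(-91.5-38.5,40*np.sin(-.03),132-D),v=.05)
print(get_grip_width()*88,get_ft_force().round(1),get_time())
grip_mm(44);movel(U(-130,-1,200))
move_pose([.52,.25,.29],quat(-.14+np.pi/2)); wait(.2)
img=read_camera("wrist");cv2.imwrite("pics/w2.png",cv2.resize(img[60:300,150:500,::-1],None,fx=2.2,fy=2.2))
E
```

```text
False [0.00039531 0.00021829 0.00050175]
w 13.730960017648718 [-1.   0.8  1.9]
14.05669719978673 [1.4 5.2 2.4]
13.85124800773886 [-0.4  5.6  6.2] 10.4583
```

View pics/w2.png

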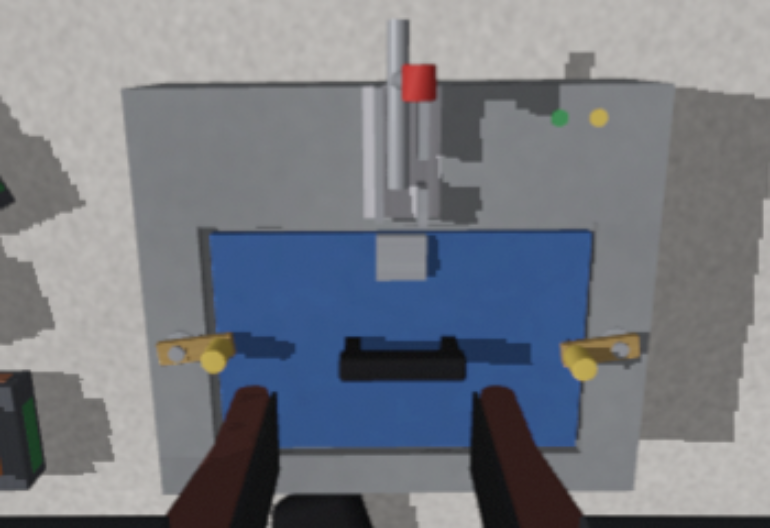

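```bash
cat >>lib.py <<'E'
def stud(side,a,z=91):  # side +1 left, -1 right
    return U(side*22*np.sin(a),side*(110-22*np.cos(a)),z)
def turn(side,a0,a1,z=91):
    q=quat(UP[2]);grip_mm(34)
    move_pose(stud(side,a0,170),q)
    hit=movel(stud(side,a0,z),v=.08,until_force=8)
    if hit: print("HIT",get_tcp_pos())
    grip_mm(0);print("stud w",get_grip_width()*88,get_ft_force().round(1))
    for a in np.linspace(a0,a1,10)[1:]: movel(stud(side,a,z),v=.06)
    print(get_grip_width()*88,get_ft_force().round(1),get_ft_torque().round(2))
    grip_mm(34);movel(stud(side,a1,170));print(get_time())
E
python3 - <<'E'
from lib import *
turn(1,.13,1.5)
turn(-1,.15,1.5)
move_pose([.52,.25,.29],quat(-.14+np.pi/2)); wait(.2)
img=read_camera("wrist");cv2.imwrite("pics/w3.png",cv2.resize(img[60:300,150:500,::-1],None,fx=2.2,fy=2.2))
E
```

```text
stud w 10.799462689292044 [-0.4  0.   2.2]
11.29027931955115 [-3.9 -4.   6. ] [-0.85  0.65  0.17]
20.4917
stud w 10.994217657892172 [1.  0.6 1.4]
11.31595883883245 [5.9 0.4 3.2] [-0.   -1.06 -0.  ]
26.6333
```

View pics/w3.png

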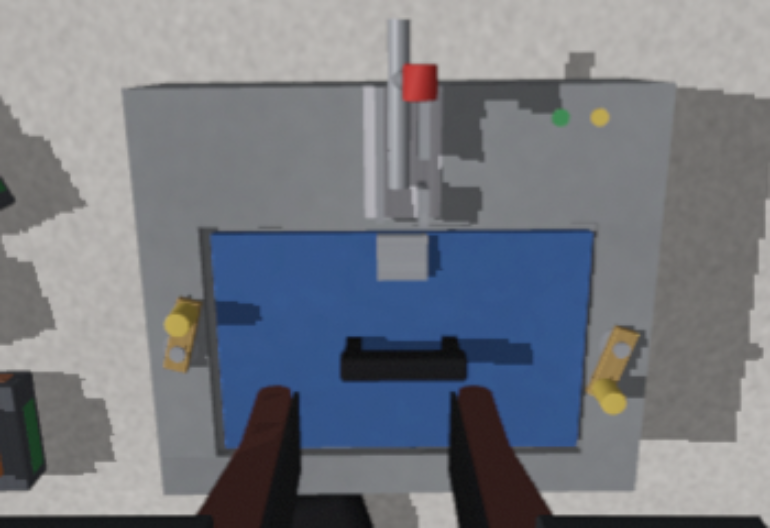

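```bash
python3 - <<'E'
from lib import *
c=camT("wrist")
def loc(px,z):
    q=back(np.array([px],float)/2.2+[150,60],z,c)[:,:2]-UP[:2];cs,s=np.cos(UP[2]),np.sin(UP[2])
    return (q@np.array([[cs,-s],[s,cs]])*1000).round(1)
print("pivL",loc((621,350),.088),"pivR",loc((177,355),.088))
print("studL",loc((613,402),.107),"studR",loc((177,324),.107))
print("casing",[loc(x,.08) for x in((124,90),(673,84),(634,491),(163,493))])
print("recess",[loc(x,.08) for x in((200,228),(597,225),(217,452))])
print("panel",[loc(x,.08) for x in((211,231),(592,230),(578,446),(224,452))])
print("rod tip",loc((397,188),.092),"knob",loc((420,83),.132),"strike",[loc(x,.086) for x in ((377,281),(428,279))])
E
```

```text
pivL [[  0.  108.7]] pivR [[   1.3 -111.7]]
studL [[ 19.3 100.9]] studR [[ -21.7 -105.2]]
casing [array([[-125.9, -127.3]]), array([[-126.8,  123.5]]), array([[ 84.4, 125.4]]), array([[  84.1, -127.9]])]
recess [array([[-61.3, -97.4]]), array([[-61.5,  94.2]]), array([[ 59.7, -97.2]])]
panel [array([[-59.8, -92.2]]), array([[-59.1,  92. ]]), array([[57.3, 93.5]]), array([[ 59.7, -93.5]])]
rod tip [[-82.1  -2.6]] knob [[-130.1    5.3]] strike [array([[-35.8, -12. ]]), array([[-36.7,  12.7]])]
```

```bash
sed -i 's/UP=np.array.*/UP=np.array([.5794,.2536,-.134])/; s/def turn(side,a0,a1,z=91):/def turn(side,a0,a1,z=91,jaw=0):/; s/q=quat(UP\[2\]);grip_mm(34)/q=quat(UP[2]+jaw);grip_mm(34)/' lib.py
python3 - <<'E'
from lib import *
J=np.pi/2
turn(-1,1.27,1.6,jaw=J)
turn(1,1.19,1.6,jaw=J)
move_pose([.52,.25,.29],quat(-.14+np.pi/2)); wait(.2)
c=camT("wrist");img=read_camera("wrist")
v=img.copy()
for s in(1,-1):
  for a in(1.35,1.57):
    P=proj([U(0,s*110,88),U(s*38*np.sin(a),s*(110-38*np.cos(a)),88)],c);cv2.line(v,*[tuple(int(k*16) for k in x) for x in P],(255,0,0) if a<1.5 else (0,255,0),1,cv2.LINE_AA,4)
cv2.imwrite("pics/w4.png",cv2.resize(v[60:300,150:500,::-1],None,fx=2.2,fy=2.2))
E
```

```text
stud w 11.122655957163543 [-0.5 -1.1  2.7]
11.578185497370145 [-4.5 11.4  5.9] [1.89 0.56 0.23]
34.1417
stud w 11.30702854784756 [-0.6 -0.   1.4]
11.077617212146215 [  1.6 -10.8   5.6] [-1.95 -0.44  0.19]
40.3583
```

View pics/w4.png

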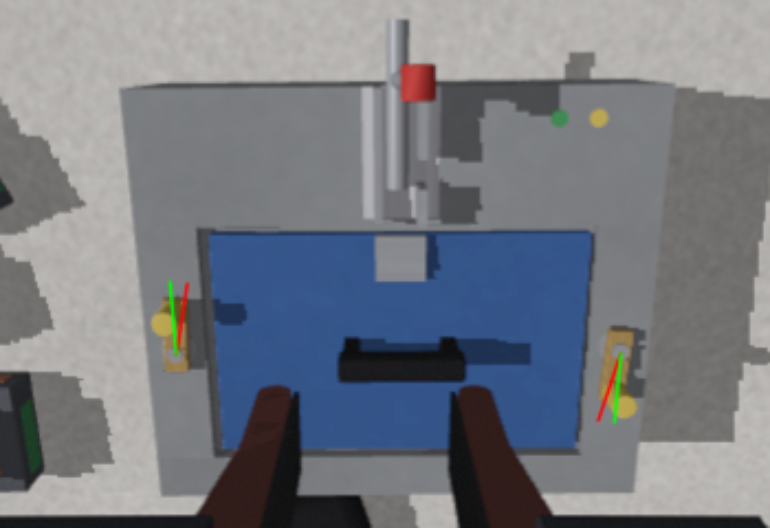

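```bash
python3 - <<'E'
from lib import *
q=quat(UP[2]);grip_mm(40)
g=U(0,.5,88)
move_pose(U(0,.5,160),q)
print(movel(g,v=.08,until_force=8))
f0=get_ft_force();grip_mm(0);print("w",get_grip_width()*88,(get_ft_force()-f0).round(1),get_tcp_pos(),g)
movel(U(0,.5,130),v=.05);print("lift",(get_ft_force()-f0).round(1))
movel(U(0,.5,230),v=.15)
m=np.array([.5383,-.263]);qm=quat(-.239)
move_pose([*m,.2],qm)
print(get_ft_force().round(1),get_joint_pos().round(2))
movel([*m,.035],v=.12)
print(movel([*m,.0165],v=.03,until_force=6),get_tcp_pos())
grip_mm(40);movel([*m,.2]);print(get_time())
move_pose([.46,-.13,.33],quat(np.pi/2));wait(.2)
c=camT("wrist");img=read_camera("wrist");cv2.imwrite("pics/w5.png",cv2.resize(img[:,:,::-1],(800,500)))
t=camT("top");im=read_camera("top")
for r in rects(im,*ORANGE,.052,t,15):print("top",np.round(r,3))
for r in rects(img,*ORANGE,.052,c,15):print("wr",np.round(r,3))
E
```

```text
False
w 11.982878245758464 [-0.1 -0.4  1.3] [0.57959099 0.25412729 0.08822908] [0.5794668  0.25409552 0.088     ]
lift [ 0.1  0.4 -2.5]
[ 0.3  0.8 -2.3] [-0.47  0.41  1.71  0.    1.02 -0.24]
True [ 0.53815913 -0.26294279  0.01891564]
52.4417
top [ 4.5700e-01 -1.1000e-02  7.3400e-01  4.3091e+01  1.1938e+01]
top [ 5.3300e-01 -1.9000e-02  1.8300e-01  4.3625e+01  1.1737e+01]
top [ 6.2500e-01 -1.0000e-03 -1.3700e-01  4.4106e+01  1.2346e+01]
top [ 7.4000e-01 -3.0600e-01 -2.9000e-02  4.1186e+01  8.6570e+00]
wr [ 6.1900e-01 -3.0000e-03 -1.2000e-01  5.1772e+01  1.8780e+01]
wr [ 5.2800e-01 -2.1000e-02  1.8900e-01  5.0023e+01  1.5188e+01]
wr [ 4.5500e-01 -1.3000e-02  7.0300e-01  4.8934e+01  1.2821e+01]
```

View pics/w5.png

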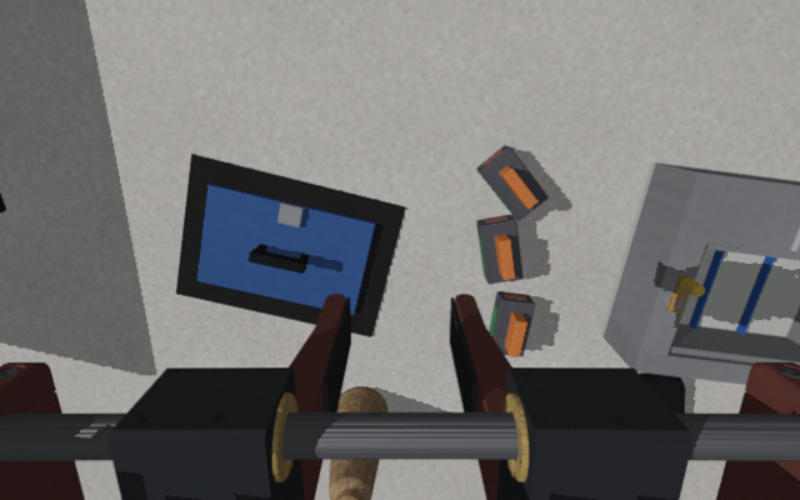

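```bash
cat >pk.py <<'E'
from lib import *
import sys
def pick_place(guess,bay):
    im=read_camera("top");t=camT("top")
    r=min(rects(im,*ORANGE,.052,t,15),key=lambda r:np.hypot(r[0]-guess[0],r[1]-guess[1]))
    print("fin",np.round(r,3))
    x,y,a=r[:3]
    if np.hypot(x-guess[0],y-guess[1])>.06 or a!=a: raise SystemExit("lost")
    q=quat(a+np.pi/2);grip_mm(40)
    move_pose([x,y,.12],q)
    f0=get_ft_force()
    if movel([x,y,.0315],v=.1,until_force=8): print("HIT",get_tcp_pos()); movel([x,y,.12]); raise SystemExit
    grip_mm(0);print("w",get_grip_width()*88,(get_ft_force()-f0).round(1))
    movel([x,y,.20],v=.15);print("weight",(get_ft_force()-f0).round(1)[2],get_grip_width()*88)
    qb=quat(UP[2]+np.pi/2)
    move_pose(U(0,bay,200),qb)
    movel(U(0,bay,56),v=.12)
    print("down",movel(U(0,bay,34),v=.03,until_force=6),get_tcp_pos()[2])
    command_gripper(25/88);movel(U(0,bay,200),v=.2);print(get_time())
E
python3 - <<'E'
from pk import *
move_pose(U(0,59,200),quat(UP[2]+np.pi/2))
pick_place((.625,0),59)
pick_place((.533,-.02),0)
E
```

```text
fin [ 0.625 -0.    -0.106 43.53  12.438]
w 11.729422744370154 [-0.8  0.9  0.8]
weight -3.9 11.41565891899275
down True 0.039278679746068086
64.8083
fin [ 5.3200e-01 -1.9000e-02  1.8300e-01  4.3123e+01  1.1737e+01]
w 11.865318787715314 [-0.7  0.8  1.2]
weight -3.5 11.73516007889748
down True 0.03928627269906916
73.875
```

```bash
python3 - <<'E'
from pk import *
pick_place((.457,-.011),-59)
move_pose([.52,.25,.29],quat(-.14+np.pi/2)); wait(.2)
c=camT("wrist");img=read_camera("wrist");cv2.imwrite("pics/w6.png",cv2.resize(img[60:300,150:500,::-1],None,fx=2.2,fy=2.2))
top=read_camera("top");cv2.imwrite("pics/top6.png",cv2.resize(top[130:280,130:480,::-1],None,fx=2.2,fy=2.2))
t=camT("top")
for r in rects(top,*ORANGE,.052,t,15):print("top",np.round(r,3))
E
```

```text
fin [ 4.5800e-01 -1.1000e-02  7.0200e-01  4.1650e+01  1.0615e+01]
w 11.830876812753603 [0.7 0.7 3.3]
weight -1.4 11.561277440669452
down True 0.039225704816634024
82.8333
top [ 0.577  0.194 -0.142 32.577 13.937]
top [ 0.582  0.251 -0.136 38.136 17.276]
top [ 0.59   0.309 -0.109 37.993 18.12 ]
top [ 7.4000e-01 -3.0600e-01 -2.9000e-02  4.1186e+01  8.6570e+00]
```

View pics/w6.png

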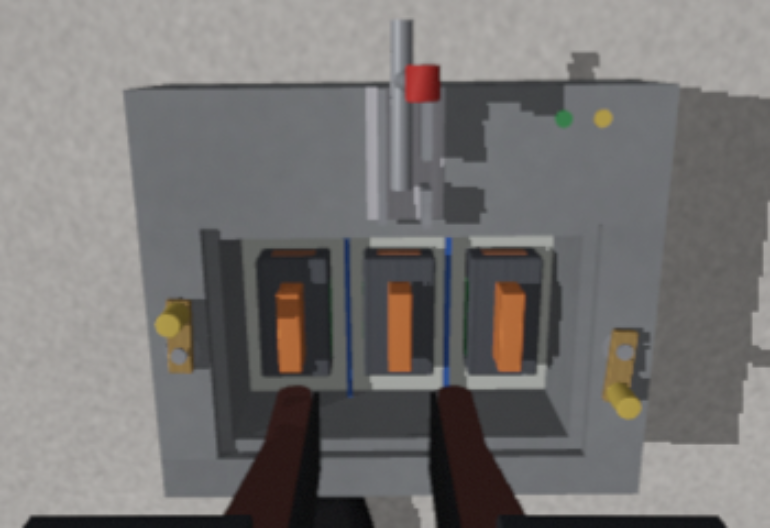

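```bash
python3 - <<'E'
from lib import *
m=np.array([.53816,-.26294]);qm=quat(-.239);grip_mm(40)
move_pose([*m,.12],qm)
print(movel([*m,.0190],v=.06,until_force=8))
f0=get_ft_force();grip_mm(0);print("w",get_grip_width()*88,(get_ft_force()-f0).round(1))
movel([*m,.25],v=.15);print((get_ft_force()-f0).round(1))
q=quat(UP[2]);move_pose(U(0,-.5,230),q)
movel(U(0,-.5,104),v=.12);wait(.2)
print(movel(U(0,-.5,87),v=.02,until_force=6),get_tcp_pos(),get_ft_force().round(1))
img=read_camera("wrist");cv2.imwrite("pics/w7.png",cv2.resize(img[:,:,::-1],(800,500)));print(get_time())
E
```

```text
False
w 11.763359651371756 [-0.4  1.3  1.4]
[ 0.1  0.3 -1.7]
True [0.57907598 0.25300077 0.08804283] [ 0.4 -0.6  4.9]
94.2333
```

View pics/w7.png

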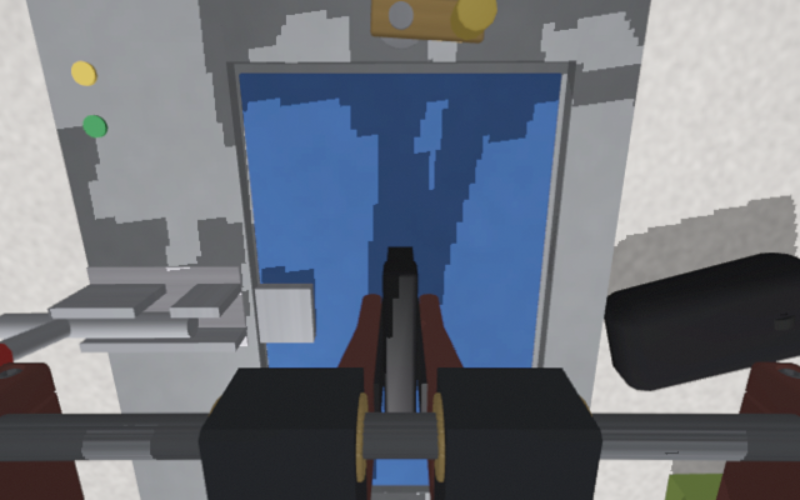

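```bash
python3 - <<'E'
from lib import *
grip_mm(36);movel(U(0,-.5,190))
def back_turn(s,a0,a1,z=91):
    move_pose(stud(s,a0,170),quat(UP[2]+a0))
    if movel(stud(s,a0,z),v=.08,until_force=8): print("HIT",get_tcp_pos())
    grip_mm(0);print("w",get_grip_width()*88)
    for a in np.linspace(a0,a1,10)[1:]: movel(stud(s,a,z),frame=quat(UP[2]+a),v=.05)
    print(get_ft_force().round(1));grip_mm(34);movel(stud(s,a1,170))
back_turn(1,1.52,0.0);back_turn(-1,1.52,0.0)
move_pose([.52,.25,.29],quat(-.14+np.pi/2)); wait(.2)
c=camT("wrist");img=read_camera("wrist");cv2.imwrite("pics/w8.png",cv2.resize(img[60:300,150:500,::-1],None,fx=2.2,fy=2.2));print(get_time())
E
```

```text
w 11.140678036687262
[ 0.5 -4.4  6. ]
w 11.199263571504225
[1.8 4.1 5. ]
111.4583
```

View pics/w8.png

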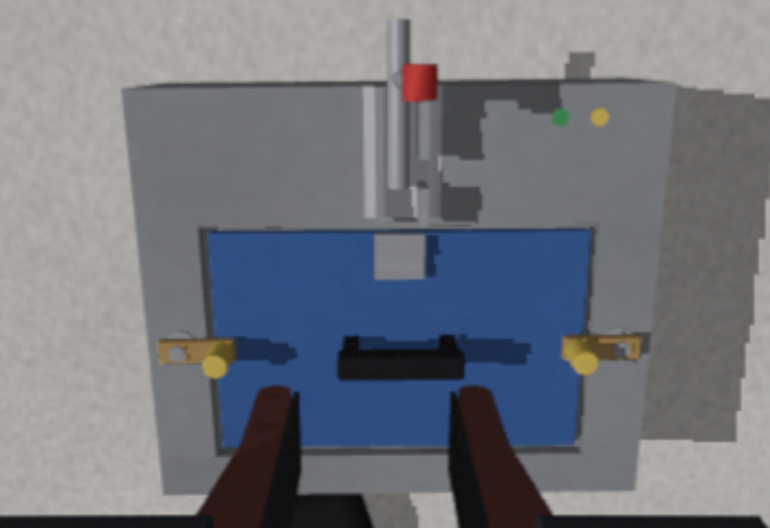

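```bash
python3 - <<'E'
from station import *
wait(.3);job_done();print(get_time())
E
```

```text
the job is handed in; nothing more can be done
the job is handed in; nothing more can be done
```

The job is handed in after about 112 s on the robot clock; no verdict is reported. I lifted the bolt handle and drew the bolt back about 38 mm. I then turned both buttons aside, laid the panel on the mat and stood all three packs in the bays, one each. Finally I reseated the panel and turned both buttons back.

**Last checks**
- **Packs:** each touched down at the same height (tool tip at z = 39.2–39.3 mm), consistent with standing flat on the floor. The picture showed all three upright, one to a bay.
- **Panel:** it seated with the tool tip at z = 88.0 mm, against 88.2 mm before removal. The last picture shows it in its recess with a gap all round.
- **Buttons and bolt:** in the last picture both bars lie straight across the panel's edges and the bolt is still drawn.
- **Robot:** it was clear of everything when I handed in.
- **Bystanders:** nothing suggested contact with the mouse, note block or twine cone, but I did not measure their positions again.

**What disagreed along the way**
- The first turn left both buttons short, at about 1.2 and 1.3 rad, because the studs slid along the pads. I gripped them again across the other direction and finished the turn.
- My first estimate of the unit's position was about 1.5 mm off in y, and I corrected it.
- One pack had been knocked about 26 mm while the arm was elsewhere. I found it again with the top camera before picking it up.

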